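# Latch down the dust box and hold its sprung lid at the mark

### The arm

A 6-joint arm with a two-finger parallel gripper is mounted at the origin on the work surface. World frame = base frame: x ahead of the robot, y to its left, z up, the work surface at z = 0. Lengths are in m, angles in rad, forces in N, time in s.
With the tool pointing down it reaches from about 0.35 to 0.85 m from the base axis. Payload 8.1 kg.
Tool frame: the origin (TCP) lies between the finger pads; the fingertips stand nose_length ahead of it and the grasp point (between the pads) lies 2 mm behind it (nose_length is the distance from the TCP to the fingertips, in m); z points along the fingers, x is the direction in which the jaws open and shut, and the axes are right-handed (so a half turn about z gives the same grasp; the last joint's range is limited). The gripper opens to 93 mm and grips with 3 to 60 N. Pads are 15 mm wide; open, the fingers measure 128 mm over their backs; the gripper's body (75 mm by 188 mm) begins 65 mm behind the grasp point.
Start: joints at [-1.294, 0.13, 1.488, -0, 1.523, -0.085], TCP at [0.212, -0.561, 0.236] pointing down, gripper open.
Joint ranges: [-2.96, 2.96], [-0.89, 2.26], [0.02, 2.5], [-1.34, 4.48], [0, 2.73], [-2.66, 2.66]. Speed limits (rad/s): [2.39, 2.39, 2.79, 3.14, 3.14, 3.14].

### API

Orientations are given as a rotation vector (axis times angle).
In Python, from plant import * gives the robot as it stands.
- The arm moves only by the tool carry_out, never from a script. Its argument "steps" is a list of rows, each an object with "xyz": the shift along the world's x, y, z in cm, a list of three; "rot": the turn, a rotation vector about the world's x, y, z in degrees, a list of three. In form: [{"xyz": [tx, ty, tz], "rot": [rx, ry, rz]}, ...]. A call has 1 to 10 rows; each row is the pose to reach, as a shift and turn from the pose commanded when the call began; what a row does not reach only later rows make up. A row lasts 1/10 s, in which the tool goes at most 50 mm and 8.59 degrees, less where a joint would pass 70% of its speed; a pose out of reach is approached as far as the arm can. A call with a gripper value outside its range is refused whole. "grip" is the opening, from 0 (shut) to 1 (fully open), set as the call begins (left out, the last holds). The fingers move at their own pace and stop on an object; "force" is the grip in N (left out, the last holds). Time passes only in rows, so rows that repeat a pose let the fingers close. It gives the time, the measured TCP pose, the force and the opening at its end, in the units of the state.
- read_state(): the state, without advancing time (a new reading comes with each control period).
- read_camera(name): name is "scene" or "top" or "wrist"; returns the picture (480x640x3 uint8, red, green, blue); there is no depth.
- calibration(name): a dict with "fov_y" (degrees; the focal length in pixels is half the picture's height over the tangent of half this angle, whatever the lens; pixels are square), "cx", "cy" (the principal point, pixels), "xyz" and "attitude" of the camera in the world. Camera axes: x right, y down, z forward; pixel columns grow to the right and rows downward; lengths in m; the calibration is good to about 2 mm. A picture is of the moment at which its call begins: read the wrist's pose just before it. calibration takes no time and is no camera call; for the wrist camera it gives the pose at the moment of the call.
- close_job(): hands the job in, once; it reports no verdict.
The state is a dict: "t": time; "q": joint angles; "dq": joint speeds; "joint_torque": joint torques, N m; "tool_pos": TCP position; "orientation": TCP orientation; "force": force on the tool from outside, world axes, zero at the start; "wrist_torque": the same for the moment, N m; "opening": finger opening in m.
Only numpy, scipy, OpenCV 4.12 (cv2) and the standard library are available. Lean on these libraries where they do the work, as an engineer would, in place of code of your own. Each camera call takes 0.05 s, during which the arm holds its last target.

### The job

Get the bench dust box ready for a look inside: first swing its slotted steel hold-down strap down until it lies flat, fully home over the brass staple post, so that the box cannot tip. Then lift the sprung yellow lid until its black pointer lines up with the red mark on the dial, and hold it steadily there: finish while still holding the lid up, with the strap still down. Do not move the red mark, and leave the duck, the paint pot and the burr block where they stand.

Things in the scene. Friction and masses are not known exactly. Their poses are not given: they have to be found in the camera images.
- box: Fixed grey open-topped dust box, 240 (x) by 200 (y) by 115 mm high, walls 6 mm; origin under its centre on the table, own z up. Its front, with the strap and above it the lid's handle, faces its own -y; the lid's hinge line runs along its own x at the rear, y = +100 mm, z = 115 mm. It stands at a random place, turned up to 0.3 rad either way. The white dial arc is at its +x end (x = 135 to 152 mm, rising with the pointer's circle up to 1 rad).
- lid: Yellow-framed lid with a clear window, 250 by 206 by 10 mm, 0.28 to 0.46 kg; origin on the hinge line, midway along it. Shut, its axes are parallel to the box's, it lies from y = 0 to -206 mm, z = 0 to 10 mm. It opens by turning about its own -x axis (front edge up and back towards +y), at most 1.3 rad. A spring hinge pulls it shut: about 4 N upward at the handle starts it, about 6 N holds it at the highest mark; let go, it slams shut.
- lid_handle (a point): Middle of the black round bar handle on the lid: bar 12 mm thick, 100 mm long along the lid's x, its centre 38 mm above the lid's top face, with a post to the lid at either end. In the lid's frame at (0, -180, 48) mm. To be pinched from above across the bar; the round bar can turn between the fingers as the lid swings.
- lid_pointer (a point): Free tip of the black pointer at the lid's +x end: in the lid's frame at (143.5, -171, 0) mm, so 171 mm from the hinge line.
- mark_tip (a point): Inner tip of the red mark, a 16 by 36 by 10 mm tab on the dial's outer edge, on a stiff friction pivot on the hinge line. It is where the pointer tip must be: same 171 mm radius, at an angle of 0.40 to 0.80 rad above the shut position, different every time.
- strap_hinge (a point): Middle of the strap's hinge pin, parallel to the box's x, 22 mm in front of the box's front wall and 50 mm above the table; in the box's frame at (0, -122, 50) mm.
- strap_press (a point): Point on the strap's upper face 58 mm from the hinge pin, a good place to press. The strap is a steel plate 44 mm wide, 5 mm thick and 113 mm long from its pin, with a 16 mm wide slot 72 to 101 mm from the pin and a red end. When down, the brass staple post (8 by 10 mm, its centre 86 mm from the pin, its top 65 mm above the table) stands through the slot.
- strap (a joint): Angle of the strap in rad: 0 = down, level, pointing to the box's -y, fully home; grows as its end swings up towards the box. It starts at 0.45 to 0.9 and stays where left by hinge friction (0.09 N m: about 1.5 to 2 N at the press point moves it). Pressed straight down at 55 mm in front of the pin it swings all the way home.
- duck: Loose grey duck figure with gilded wings, about 145 mm long and 116 mm high; origin under its centre. Leave alone.
- pot: Loose small jar with green label and white cap, 40 mm across, 45 mm high; origin under its centre. Leave alone.
- burrs: Loose wooden block 60 by 90 by 30 mm holding four small burrs, 63 mm high over all; origin under its centre. Leave alone.

How it is judged:
By the outcome, as a careful person would: the job done as asked, in the order asked, and still so for the second after the job is handed in, while the arm keeps its last pose, push and grip.
It also fails if it takes over 48 s, if anything falls off the work surface, if the arm or the gripper's body presses on something with over 40 N, if the wrist force passes 120 N, or if a joint passes its speed limit or range.

## Working session

There is one attempt and no reset: what is moved stays moved. The work goes in short steps, Python scripts to look and compute and a tool call to move; the robot and the scene stay as the last step left them, time stands still between calls to the robot, and variables do not carry over. Pictures are saved under pics/ and viewed, and the job is handed in when it is done.

Besides the shell and the picture viewer there is one more tool, called after "Emit:" by a JSON object that holds its "api" and its "payload". carry_out: Moves the arm, as the interface text tells. Its arguments: {"type":"object","properties":{"steps":{"type":"array","items":{"type":"object","properties":{"xyz":{"type":"array","items":{"type":"number"}},"rot":{"type":"array","items":{"type":"number"}}}}},"grip":{"type":"number"},"force":{"type":"number"}},"required":["steps"]}

```bash
mkdir -p pics; ls
cat > h.py <<'E'
from plant import *
import numpy as np, cv2
from scipy.spatial.transform import Rotation as R
def save(n,f): cv2.imwrite(f,cv2.cvtColor(read_camera(n),cv2.COLOR_RGB2BGR))
E
python3 - <<'E'
from h import *
s=read_state(); print(s)
for n in("scene","top","wrist"): print(n,calibration(n)); save(n,f"pics/{n}0.png")
try: print(nose_length)
except Exception as e: print(e)
E
```

```text
pics
{'t': 0.0, 'q': array([-1.29438961e+00,  1.31154232e-01,  1.48927329e+00,  2.36408865e-05,
        1.52297686e+00, -8.54159405e-02]), 'dq': array([-1.88663387e-04, -6.62248902e-04, -4.91368734e-04, -1.92964481e-03,
        1.30636528e-03,  8.00920566e-05]), 'joint_torque': array([-2.24979274e-03, -5.59838998e+01, -4.91771543e+01,  7.67600024e-02,
        3.59356531e-02, -1.78888122e-04]), 'tool_pos': array([ 0.21226274, -0.56063361,  0.23459484]), 'orientation': array([-2.58391775e+00,  1.78482788e+00,  2.17062337e-03]), 'force': array([0.40212468, 0.30443116, 0.7929446 ]), 'wrist_torque': array([ 0.02467851, -0.01017787,  0.0002519 ]), 'opening': 0.0930412922795425}
scene {'fov_y': 42.146499919682086, 'cx': 319.14493990261803, 'cy': 236.15271026275477, 'xyz': array([ 1.5071289 , -0.16927465,  0.76747669]), 'attitude': array([-1.68828043, -1.56701401,  0.81952631])}
top {'fov_y': 56.0754030539612, 'cx': 306.8154767616343, 'cy': 236.30308452162274, 'xyz': array([ 0.42240988, -0.07245202,  0.98482186]), 'attitude': array([-2.14663038,  2.11475909, -0.2152853 ])}
wrist {'fov_y': 61.236883631453594, 'cx': 314.83035731047653, 'cy': 235.0596034702559, 'xyz': array([ 0.2890499 , -0.53146947,  0.3830253 ]), 'attitude': array([ 2.37301792, -1.63838762, -0.25168024])}
0.017
```

View pics/scene0.png

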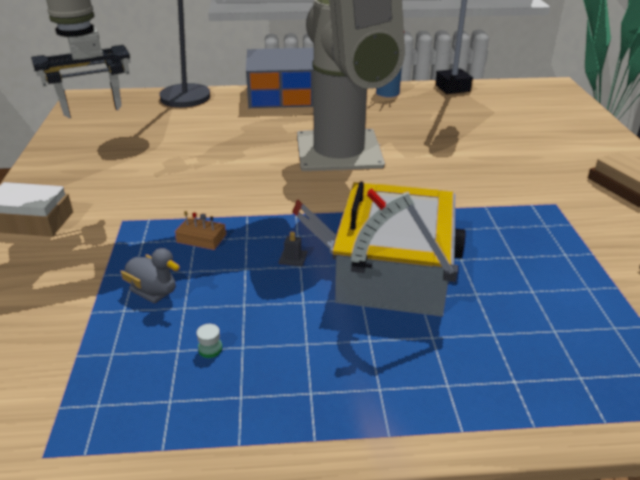

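View pics/top0.png

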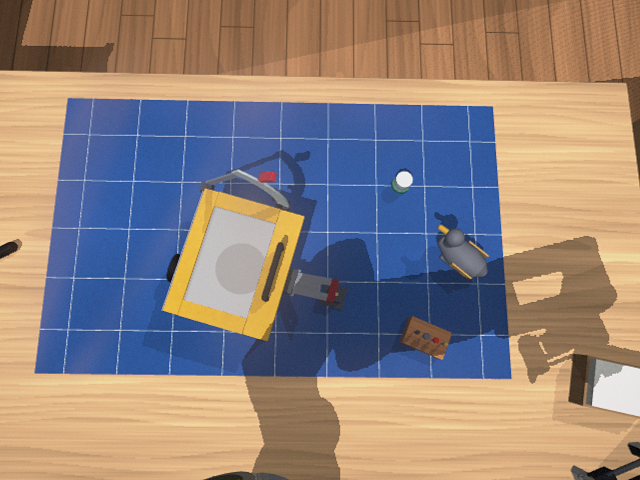

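View pics/wrist0.png

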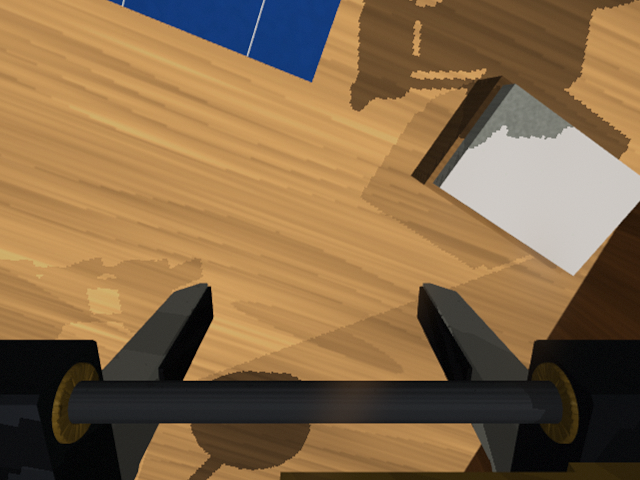

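The scene view shows the box with the strap raised to its left, and the duck, pot and burrs to the left of that. In the top view the lid corners are near (208,189), (303,214), (268,340) and (163,310). I'll enlarge both.

Run:
```python
import cv2
a=cv2.imread('pics/top0.png')[140:350,150:360]; cv2.imwrite('pics/topc.png',cv2.resize(a,None,fx=2.857,fy=2.857,interpolation=cv2.INTER_CUBIC))
a=cv2.imread('pics/scene0.png')[170:320,280:480]; cv2.imwrite('pics/scenec.png',cv2.resize(a,None,fx=4,fy=4,interpolation=cv2.INTER_CUBIC))
```

```text
(no output)
```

View pics/topc.png

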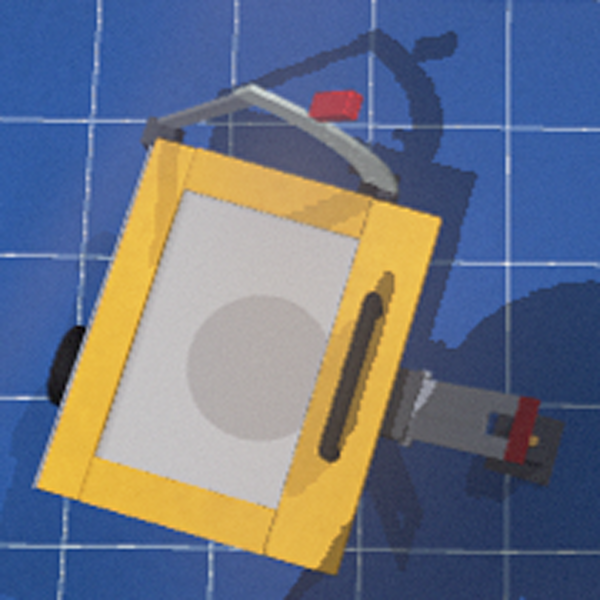

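View pics/scenec.png

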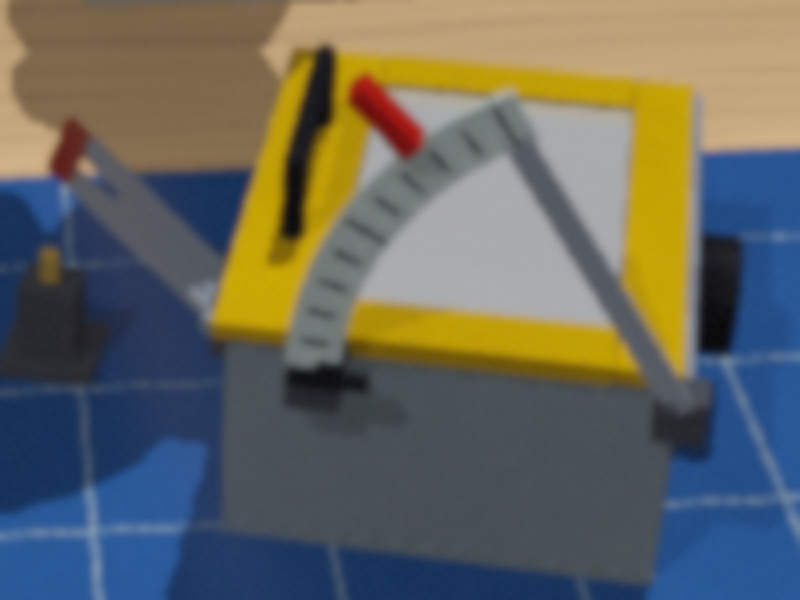

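```bash
cat >> h.py <<'E'
def proj(c,P):
    P=np.atleast_2d(P); Rm=R.from_rotvec(c['attitude']).as_matrix()
    p=(P-c['xyz'])@Rm; f=240/np.tan(np.radians(c['fov_y'])/2)
    return np.c_[c['cx']+f*p[:,0]/p[:,2], c['cy']+f*p[:,1]/p[:,2]]
def tri(obs):
    A=np.zeros((3,3));b=np.zeros(3)
    for c,(u,v) in obs:
        f=240/np.tan(np.radians(c['fov_y'])/2)
        d=R.from_rotvec(c['attitude']).apply([(u-c['cx'])/f,(v-c['cy'])/f,1]); d/=np.linalg.norm(d)
        M=np.eye(3)-np.outer(d,d);A+=M;b+=M@c['xyz']
    return np.linalg.solve(A,b)
E
python3 - <<'E'
from h import *
from scipy.optimize import least_squares
ct,cs=calibration('top'),calibration('scene')
T=lambda u,v:np.array([u/2.857+150,v/2.857+140]); S=lambda u,v:np.array([u/4+280,v/4+170])
top={(125,100,125):T(155,140),(125,-106,125):T(441,215),(-125,-106,125):T(335,574),(-125,100,125):T(36,487),
 (50,-80,163):T(375,298),(-50,-80,163):T(330,455)}
sc={(125,-106,125):S(213,325),(-125,100,125):S(692,90),(-125,-106,125):S(295,52)}
for n in ((125,-106),(-125,100),(-125,-106)):
    print(n,'tri',tri([(ct,top[n+(125,)]),(cs,sc[n+(125,)])]))
print('handle tri',tri([(ct,T(375,298)),(cs,S(293,225))]),tri([(ct,T(330,455)),(cs,S(325,60))]))
def W(p,L): 
    L=np.array(L)/1000.; return R.from_rotvec([0,0,p[3]]).apply(L)+p[:3]
def res(p): return np.r_[(proj(ct,W(p,list(top)))-np.array(list(top.values()))).ravel(),(proj(cs,W(p,list(sc)))-np.array(list(sc.values()))).ravel()]
for fix in (0,1):
    f=(lambda q:res([q[0],q[1],0,q[2]])) if fix else res
    r=least_squares(f,[.45,.05,0.] if fix else [.45,.05,0,0.]); print(r.x); print(r.fun.round(1))
p=[r.x[0],r.x[1],0,r.x[2]]; np.save('p.npy',p)
print('handle',W(p,[(0,-80,163)]),'press0',W(p,[(0,-180,52)]),'hinge',W(p,[(0,-122,50)]))
# mark
m=tri([(ct,T(312,108)),(cs,S(412,152))]); print('mark tri world',m,'box',R.from_rotvec([0,0,-p[3]]).apply(m-p[:3]))
for a in np.arange(.4,.81,.05):
    q=W(p,[(143.5,100-171*np.cos(a),115+171*np.sin(a)),(143.5,100-207*np.cos(a),115+207*np.sin(a))])
    print(round(a,2),'top',((proj(ct,q)-[150,140])*2.857).round().tolist(),'scene',((proj(cs,q)-[280,170])*4).round().tolist())
for b in np.arange(.4,.95,.1):
    q=W(p,[(0,-122-113*np.cos(b),50+113*np.sin(b))]);print('strap',round(b,2),((proj(ct,q)-[150,140])*2.857).round().tolist(),((proj(cs,q)-[280,170])*4).round().tolist())
E
```

```text
(125, -106) tri [ 0.6266496  -0.0777459   0.12394868]
(-125, 100) tri [0.43872672 0.18545417 0.12123114]
(-125, -106) tri [ 0.38542948 -0.01200368  0.12117564]
handle tri [ 0.56633239 -0.03487323  0.13446013] [ 0.46075303 -0.00852724  0.15945868]
[ 0.53262302  0.05608563 -0.00348104 -0.26337034]
[-0.1 -1.1 -0.3  0.7  0.1  0.5 -0.3  0.3 -1.5  1.  -1.4 -1.7 -1.5  0.8
 -0.5 -0.2 -1.6 -0.3]
[ 0.53293697  0.05571667 -0.26292766]
[-0.3 -1.8 -0.1  0.1  0.2  0.4 -0.6  0.2 -1.4  0.5 -1.3 -2.  -1.7 -0.6
 -0.5 -1.6 -1.8 -1.7]
handle [[ 0.51214428 -0.02153398  0.163     ]] press0 [[ 0.48615341 -0.1180973   0.052     ]] hinge [[ 0.50122811 -0.06209057  0.05      ]]
mark tri world [ 6.65489177e-01 -7.22849867e-05  2.34327587e-01] box [ 0.14249684 -0.0194202   0.23432759]
0.4 top [[377.0, 148.0], [427.0, 156.0]] scene [[315.0, 251.0], [237.0, 215.0]]
0.45 top [[372.0, 143.0], [420.0, 150.0]] scene [[324.0, 237.0], [248.0, 197.0]]
0.5 top [[365.0, 138.0], [413.0, 144.0]] scene [[334.0, 222.0], [260.0, 179.0]]
0.55 top [[358.0, 133.0], [405.0, 137.0]] scene [[346.0, 208.0], [273.0, 162.0]]
0.6 top [[350.0, 127.0], [395.0, 131.0]] scene [[358.0, 195.0], [287.0, 145.0]]
0.65 top [[342.0, 122.0], [385.0, 124.0]] scene [[371.0, 182.0], [303.0, 129.0]]
0.7 top [[333.0, 116.0], [375.0, 117.0]] scene [[385.0, 169.0], [320.0, 114.0]]
0.75 top [[323.0, 111.0], [363.0, 110.0]] scene [[400.0, 157.0], [337.0, 99.0]]
0.8 top [[313.0, 105.0], [350.0, 102.0]] scene [[415.0, 146.0], [356.0, 85.0]]
strap 0.4 [[558.0, 443.0]] [[9.0, 200.0]]
strap 0.5 [[553.0, 440.0]] [[18.0, 184.0]]
strap 0.6 [[546.0, 437.0]] [[29.0, 169.0]]
strap 0.7 [[537.0, 433.0]] [[42.0, 154.0]]
strap 0.8 [[527.0, 429.0]] [[57.0, 142.0]]
strap 0.9 [[515.0, 425.0]] [[74.0, 130.0]]
```

```bash
cat >> h.py <<'E'
def rel(target,yaw):
    s=read_state(); Rc=R.from_rotvec(s['orientation'])
    best=None
    for k in (0,np.pi):
        x=np.array([np.cos(yaw+k),np.sin(yaw+k),0]);z=np.array([0,0,-1.]);y=np.cross(z,x)
        d=R.from_matrix(np.c_[x,y,z])*Rc.inv(); v=np.degrees(d.as_rotvec()); print('rot opt',v.round(2))
    print('t',s['t'],'shift cm',((np.array(target)-s['tool_pos'])*100).round(2),'pos',s['tool_pos'].round(4), 'F',s['force'].round(2))
def W(p,L):
    L=np.array(L)/1000.; return R.from_rotvec([0,0,p[3]]).apply(L)+p[:3]
E
python3 - <<'E'
from h import *
p=np.load('p.npy')
print(R.from_rotvec(read_state()['orientation']).as_matrix().round(3))
t=W(p,[(0,-177,0)])[0]; t[2]=.2; print(t); rel(t,p[3])
E
```

```text
[[ 0.354 -0.935 -0.   ]
 [-0.935 -0.354  0.001]
 [-0.001 -0.    -1.   ]]
[ 0.48693313 -0.1152004   0.2       ]
rot opt [-0.06 -0.06 54.21]
rot opt [-7.0000e-02  7.0000e-02 -1.2579e+02]
t 0.15 shift cm [27.46 44.55 -3.48] pos [ 0.2123 -0.5607  0.2348] F [ 1.01 -1.15  0.34]
```

Emit:
{"api": "carry_out", "payload": {"grip": 0.25, "steps": [{"xyz": [2.7, 4.2, 0], "rot": [0, 0, 5]}, {"xyz": [5.4, 8.4, 0], "rot": [0, 0, 11]}, {"xyz": [8.1, 12.6, 0], "rot": [0, 0, 17]}, {"xyz": [10.8, 16.8, 0], "rot": [0, 0, 23]}, {"xyz": [13.5, 21.0, 0], "rot": [0, 0, 29]}, {"xyz": [16.2, 25.2, 0], "rot": [0, 0, 35]}, {"xyz": [18.9, 29.4, 0], "rot": [0, 0, 41]}, {"xyz": [21.6, 33.6, 0], "rot": [0, 0, 47]}, {"xyz": [24.3, 37.8, 0], "rot": [0, 0, 52]}, {"xyz": [26.0, 40.5, 0], "rot": [0, 0, 54.2]}]}}

```text
t: 1.15
tool_pos: [0.4735, -0.1532, 0.2355]
orientation: [-3.115, 0.404, -0.0]
force: [0.2, -1.4, -0.0]
opening: 0.0238
```

Run:
```python
from h import *
p=np.load('p.npy')
t=W(p,[(0,-177,0)])[0]; t[2]=.2; rel(t,p[3])
c=calibration('wrist');save('wrist','pics/wrist1.png')
import pickle; pickle.dump(c,open('w1.pkl','wb'))
for n,q in dict(hinge=(0,-122,50),post=(0,-208,65),hL=(50,-80,163),hR=(-50,-80,163)).items(): print(n,proj(c,W(p,[q])).round())
```

```text
rot opt [-0.04  0.02 -0.29]
rot opt [-3.0000e-02 -6.0000e-02  1.7971e+02]
t 1.15 shift cm [ 1.35  3.8  -3.55] pos [ 0.4735 -0.1532  0.2355] F [ 0.19 -1.37 -0.01]
hinge [[321.  93.]]
post [[320. 205.]]
hL [[429.  -8.]]
hR [[221. -10.]]
```

View pics/wrist1.png

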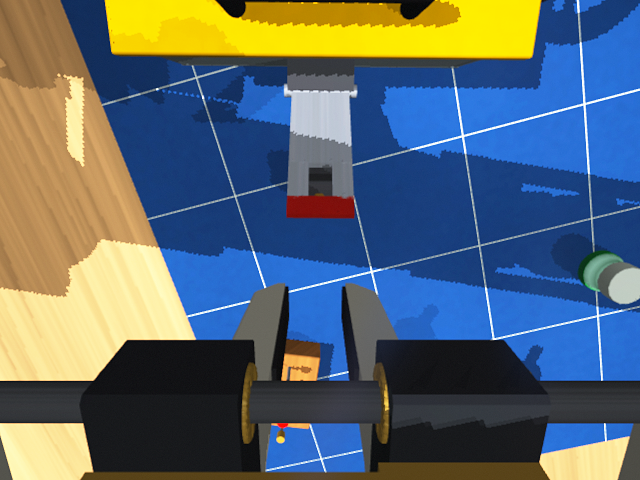

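The wrist view puts the strap pin at (321,92), the red end at (321,207) and the lid's front edge at row 55. The pin matches the model's (321,93). Next I move above the press point and lower.

Emit:
{"api": "carry_out", "payload": {"steps": [{"xyz": [0.7, 1.9, -1.0], "rot": [0, 0, 0]}, {"xyz": [1.4, 3.8, -3.0], "rot": [0, 0, -0.3]}, {"xyz": [1.4, 3.8, -6.0], "rot": [0, 0, -0.3]}, {"xyz": [1.4, 3.8, -8.0], "rot": [0, 0, -0.3]}, {"xyz": [1.4, 3.8, -8.0], "rot": [0, 0, -0.3]}]}}

```text
t: 1.7
tool_pos: [0.4839, -0.1173, 0.152]
orientation: [-3.112, 0.42, 0.01]
force: [-0.4, 0.2, 0.2]
opening: 0.0234
```

Run:
```python
from h import *
p=np.load('p.npy')
t=W(p,[(0,-177,0)])[0]; t[2]=.0695; rel(t,p[3])
c=calibration('wrist');save('wrist','pics/wrist2.png')
import pickle; pickle.dump(c,open('w2.pkl','wb'))
for n,q in dict(hinge=(0,-122,50),post=(0,-208,65),h=(0,-80,163)).items(): print(n,proj(c,W(p,[q])).round())
```

```text
rot opt [-0.12 -0.36  0.3 ]
rot opt [  -0.56    0.19 -179.7 ]
t 1.7 shift cm [ 0.3   0.21 -8.25] pos [ 0.4839 -0.1173  0.152 ] F [-0.4   0.2   0.23]
hinge [[321. 152.]]
post [[321. 292.]]
h [[324.  52.]]
```

View pics/wrist2.png

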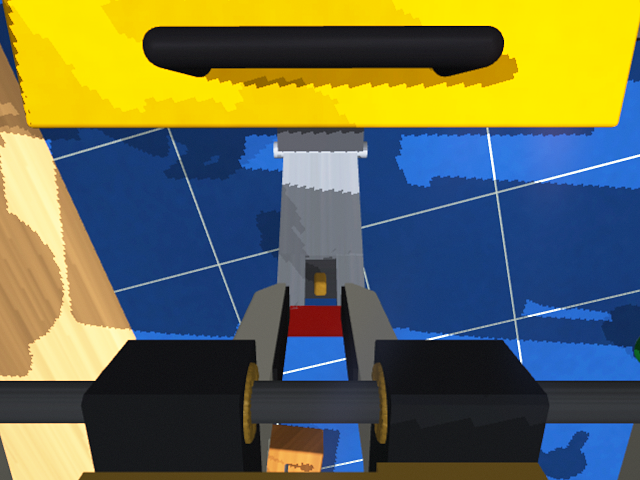

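Emit:
{"api": "carry_out", "payload": {"steps": [{"xyz": [0, 0, -1.5], "rot": [0, 0, 0]}, {"xyz": [0, 0, -3], "rot": [0, 0, 0]}, {"xyz": [0, 0, -4.2], "rot": [0, 0, 0]}, {"xyz": [0, 0, -5.4], "rot": [0, 0, 0]}, {"xyz": [0, 0, -6.6], "rot": [0, 0, 0]}, {"xyz": [0, 0, -7.6], "rot": [0, 0, 0]}, {"xyz": [0, 0, -7.8], "rot": [0, 0, 0]}, {"xyz": [0, 0, -7.8], "rot": [0, 0, 0]}, {"xyz": [0, 0, -7.8], "rot": [0, 0, 0]}]}}

```text
t: 2.65
tool_pos: [0.4867, -0.1182, 0.078]
orientation: [-3.113, 0.42, -0.001]
force: [-0.4, 0.2, 0.6]
opening: 0.0233
```

Run:
```python
from h import *
p=np.load('p.npy'); import pickle
print(tri([(pickle.load(open('w1.pkl','rb')),(321,92)),(pickle.load(open('w2.pkl','rb')),(321,150))]),W(p,[(0,-122,50)]))
t=W(p,[(0,-177,0)])[0]; t[2]=.0695; rel(t,p[3])
save('wrist','pics/wrist3.png')
```

```text
[ 0.50140085 -0.06139579  0.04373434] [[ 0.50122811 -0.06209057  0.05      ]]
rot opt [0.   0.02 0.3 ]
rot opt [ 4.000e-02 -0.000e+00 -1.797e+02]
t 2.65 shift cm [ 0.03  0.3  -0.85] pos [ 0.4867 -0.1182  0.078 ] F [-0.37  0.21  0.65]
```

View pics/wrist3.png

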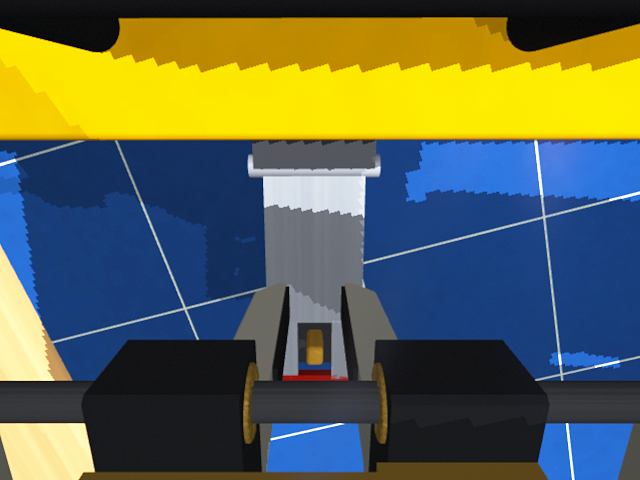

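The strap is swinging down, with the post visible in the slot at (315,345). I'll press on gently.

Emit:
{"api": "carry_out", "payload": {"steps": [{"xyz": [0, 0.2, -0.5], "rot": [0, 0, 0]}, {"xyz": [0, 0.2, -0.8], "rot": [0, 0, 0]}, {"xyz": [0, 0.2, -1.0], "rot": [0, 0, 0]}, {"xyz": [0, 0.2, -1.0], "rot": [0, 0, 0]}, {"xyz": [0, 0.2, -1.0], "rot": [0, 0, 0]}]}}

```text
t: 3.2
tool_pos: [0.4869, -0.1161, 0.0695]
orientation: [3.113, -0.42, 0.001]
force: [-8.2, 2.2, 19.8]
opening: 0.0234
```

Run:
```python
from h import *
p=np.load('p.npy')
t=W(p,[(0,-177,0)])[0]; t[2]=.0695; rel(t,p[3])
```

```text
rot opt [0.01 0.04 0.29]
rot opt [ 6.0000e-02 -1.0000e-02 -1.7971e+02]
t 3.2 shift cm [ 0.    0.09 -0.  ] pos [ 0.4869 -0.1161  0.0695] F [-8.22  2.24 19.77]
```

The strap is home: the TCP is at z 0.0695 with 20 N, as computed. Now I retreat up, turn 90° and look.

Emit:
{"api": "carry_out", "payload": {"steps": [{"xyz": [0, 0, 2], "rot": [0, 0, 0]}, {"xyz": [0, 0, 6], "rot": [0, 0, 0]}, {"xyz": [0, 0, 10], "rot": [0, 0, -4]}, {"xyz": [0, 0, 14], "rot": [0, 0, -12]}, {"xyz": [0.3, 1, 17], "rot": [0, 0, -20]}, {"xyz": [0.6, 2, 18], "rot": [0, 0, -28]}, {"xyz": [0.9, 3.5, 18], "rot": [0, 0, -36]}, {"xyz": [1.2, 5, 18], "rot": [0, 0, -44]}, {"xyz": [1.5, 6, 18], "rot": [0, 0, -52]}, {"xyz": [1.8, 7, 18], "rot": [0, 0, -60]}], "grip": 0.6}}

```text
t: 4.2
tool_pos: [0.5044, -0.0455, 0.2474]
orientation: [2.481, -1.927, -0.0]
force: [0.2, 0.4, 0.0]
opening: 0.0556
```

Emit:
{"api": "carry_out", "payload": {"steps": [{"xyz": [0.2, 1, 0], "rot": [0, 0, -8]}, {"xyz": [0.4, 1.6, 0], "rot": [0, 0, -16]}, {"xyz": [0.6, 2.3, 0], "rot": [0, 0, -24]}, {"xyz": [0.7, 2.5, 0], "rot": [0, 0, -30]}, {"xyz": [0.7, 2.5, 0], "rot": [0, 0, -30]}, {"xyz": [0.7, 2.5, 0], "rot": [0, 0, -30]}]}}

```text
t: 4.8
tool_pos: [0.5113, -0.0212, 0.2474]
orientation: [1.909, -2.495, -0.0]
force: [-0.3, 0.1, 0.5]
opening: 0.0562
```

Run:
```python
from h import *
p=np.load('p.npy')
t=W(p,[(0,-80,0)])[0]; t[2]=.164; rel(t,p[3]-np.pi/2)
print(read_state()['q'].round(2))
c=calibration('wrist');save('wrist','pics/wrist4.png')
save('scene','pics/scene4.png');save('top','pics/top4.png')
for n,q in dict(hL=(50,-80,163),hR=(-50,-80,163)).items(): print(n,proj(c,W(p,[q])).round())
cs=calibration('scene')
for n,q in dict(tip=(0,-235,52),mark=(143.5,100-121,115+121)).items(): print(n,proj(cs,W(p,[q])).round())
a=cv2.imread('pics/scene4.png')[170:320,260:460]; cv2.imwrite('pics/scene4c.png',cv2.resize(a,None,fx=4,fy=4,interpolation=cv2.INTER_CUBIC))
```

```text
rot opt [ 0.   -0.02  0.11]
rot opt [-3.0000e-02 -0.0000e+00 -1.7989e+02]
t 4.8 shift cm [ 0.09 -0.04 -8.34] pos [ 0.5113 -0.0212  0.2474] F [-0.33  0.14  0.47]
[-0.14 -0.11  1.71 -0.    1.54  1.69]
hL [[314. 166.]]
hR [[315. 322.]]
tip [[279. 237.]]
mark [[383. 207.]]
```

View pics/scene4c.png

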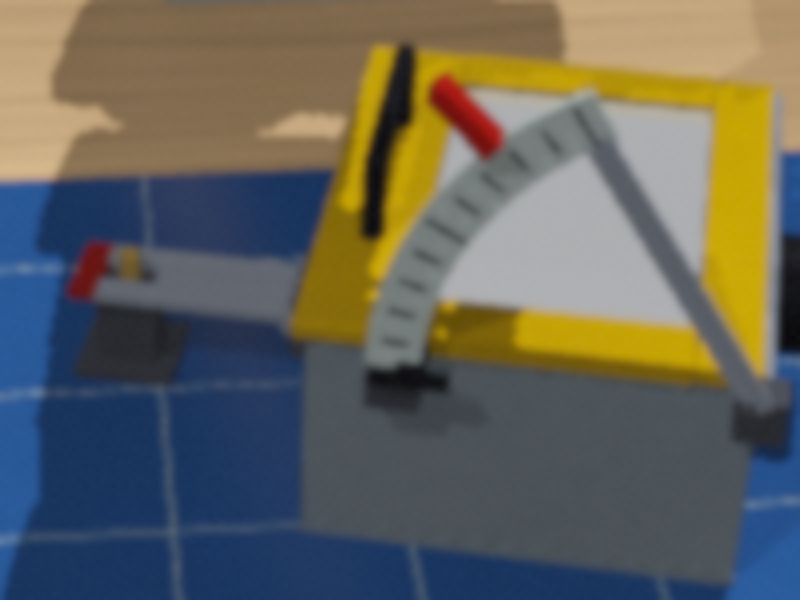

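View pics/wrist4.png

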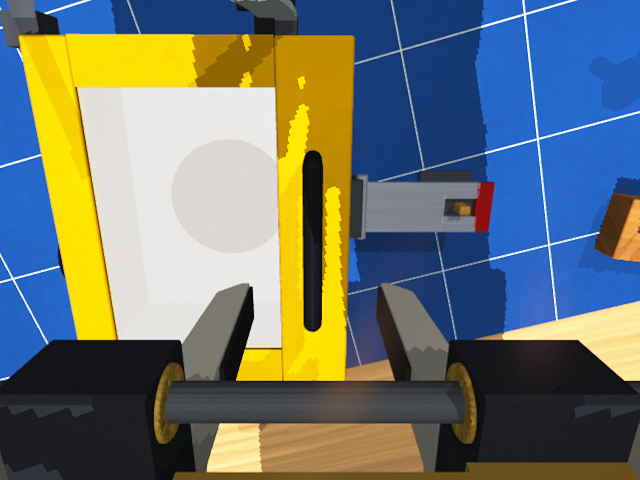

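The strap is flat with the post through its slot at (130,262) in the crop. The handle bar, at column 313 in the wrist view, is centred between the fingers. I lower partway and check its height.

Emit:
{"api": "carry_out", "payload": {"steps": [{"xyz": [0.1, 0, -2], "rot": [0, 0, 0]}, {"xyz": [0.1, 0, -4], "rot": [0, 0, 0]}, {"xyz": [0.1, 0, -4], "rot": [0, 0, 0]}, {"xyz": [0.1, 0, -4], "rot": [0, 0, 0]}]}}

```text
t: 5.35
tool_pos: [0.5121, -0.0213, 0.2077]
orientation: [1.905, -2.498, -0.001]
force: [0.3, -0.4, 0.7]
opening: 0.0558
```

Run:
```python
from h import *
p=np.load('p.npy')
t=W(p,[(0,-80,0)])[0]; t[2]=.164; rel(t,p[3]-np.pi/2)
c=calibration('wrist');save('wrist','pics/wrist5.png'); import pickle;pickle.dump(c,open('w5.pkl','wb'))
for n,q in dict(hL=(50,-80,163),hR=(-50,-80,163)).items(): print(n,proj(c,W(p,[q])).round())
```

```text
rot opt [-0.01 -0.05  0.28]
rot opt [-8.0000e-02  1.0000e-02 -1.7972e+02]
t 5.35 shift cm [ 0.   -0.03 -4.37] pos [ 0.5121 -0.0213  0.2077] F [ 0.28 -0.45  0.73]
hL [[314. 179.]]
hR [[315. 359.]]
```

View pics/wrist5.png

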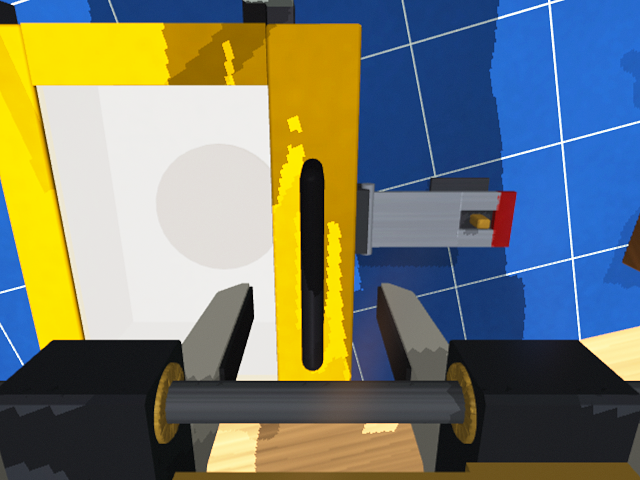

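The bar ends are at (313,160) and (312,367). That length fits the bar at 0.163 m height. I lower and grip.

Emit:
{"api": "carry_out", "payload": {"steps": [{"xyz": [0.2, 0, -2], "rot": [0, 0, 0]}, {"xyz": [0.2, 0, -3.5], "rot": [0, 0, 0]}, {"xyz": [0.2, 0, -4.4], "rot": [0, 0, 0]}, {"xyz": [0.2, 0, -4.4], "rot": [0, 0, 0]}]}}

```text
t: 5.8
tool_pos: [0.5134, -0.021, 0.1622]
orientation: [1.903, -2.497, -0.003]
force: [-1.2, 0.2, -0.8]
opening: 0.0555
```

Emit:
{"api": "carry_out", "payload": {"steps": [{"xyz": [0, 0, 0], "rot": [0, 0, 0]}, {"xyz": [0, 0, 0], "rot": [0, 0, 0]}, {"xyz": [0, 0, 0], "rot": [0, 0, 0]}, {"xyz": [0, 0, 0], "rot": [0, 0, 0]}, {"xyz": [0, 0, 0], "rot": [0, 0, 0]}], "grip": 0, "force": 25}}

```text
t: 6.3
tool_pos: [0.5146, -0.0212, 0.164]
orientation: [-1.904, 2.498, -0.001]
force: [0.6, 0.5, 0.5]
opening: 0.0206
```

Run:
```python
from h import *
p=np.load('p.npy')
s=read_state(); print(s['opening'],s['force'],s['tool_pos'])
o=R.from_rotvec([0,0,-p[3]]).apply(s['tool_pos']-p[:3]); print('box',o)
h=lambda a:np.array([0,100-180*np.cos(a)+48*np.sin(a),115+180*np.sin(a)+48*np.cos(a)])
for a in np.linspace(0,.785,11)[1:]: print(round(a,3),(R.from_rotvec([0,0,p[3]]).apply(h(a)-h(0))/10).round(2).tolist())
```

```text
0.020597307360818547 [0.58633282 0.45188246 0.45386882] [ 0.51455898 -0.02118689  0.16396512]
box [ 0.00224151 -0.07903724  0.16396512]
0.078 [0.11, 0.42, 1.4]
0.157 [0.25, 0.94, 2.76]
0.236 [0.42, 1.56, 4.07]
0.314 [0.61, 2.28, 5.32]
0.392 [0.83, 3.09, 6.52]
0.471 [1.08, 4.0, 7.65]
0.55 [1.34, 4.98, 8.69]
0.628 [1.63, 6.04, 9.66]
0.706 [1.93, 7.17, 10.54]
0.785 [2.25, 8.36, 11.32]
```

Emit:
{"api": "carry_out", "payload": {"steps": [{"xyz": [0, 0, 0], "rot": [0, 0, 0]}, {"xyz": [0, 0, 0], "rot": [0, 0, 0]}, {"xyz": [0, 0, 0], "rot": [0, 0, 0]}]}}

```text
t: 6.6
tool_pos: [0.5146, -0.0205, 0.1637]
orientation: [-1.904, 2.497, 0.001]
force: [1.6, 5.3, -0.9]
opening: 0.0111
```

The bar is gripped. Lifting slowly along the arc.

Emit:
{"api": "carry_out", "payload": {"steps": [{"xyz": [0.05, 0.2, 0.7], "rot": [0, 0, 0]}, {"xyz": [0.1, 0.4, 1.4], "rot": [0, 0, 0]}, {"xyz": [0.17, 0.65, 2.1], "rot": [0, 0, 0]}, {"xyz": [0.25, 0.95, 2.75], "rot": [0, 0, 0]}, {"xyz": [0.33, 1.25, 3.4], "rot": [0, 0, 0]}, {"xyz": [0.42, 1.56, 4.05], "rot": [0, 0, 0]}, {"xyz": [0.51, 1.9, 4.7], "rot": [0, 0, 0]}, {"xyz": [0.61, 2.28, 5.3], "rot": [0, 0, 0]}, {"xyz": [0.72, 2.7, 5.9], "rot": [0, 0, 0]}, {"xyz": [0.83, 3.1, 6.5], "rot": [0, 0, 0]}], "force": 30}}

```text
t: 7.6
tool_pos: [0.5226, 0.0091, 0.2292]
orientation: [1.903, -2.498, 0.002]
force: [1.7, -5.8, -4.9]
opening: 0.0109
```

Run:
```python
from h import *
s=read_state(); print(s['opening'],s['force'],s['tool_pos'])
save('scene','pics/scene6.png')
a=cv2.imread('pics/scene6.png')[150:300,280:480]; cv2.imwrite('pics/scene6c.png',cv2.resize(a,None,fx=4,fy=4,interpolation=cv2.INTER_CUBIC))
```

```text
0.010891772738083092 [ 1.68097106 -5.78882111 -4.88636233] [0.52263489 0.00907187 0.22920139]
```

View pics/scene6c.png

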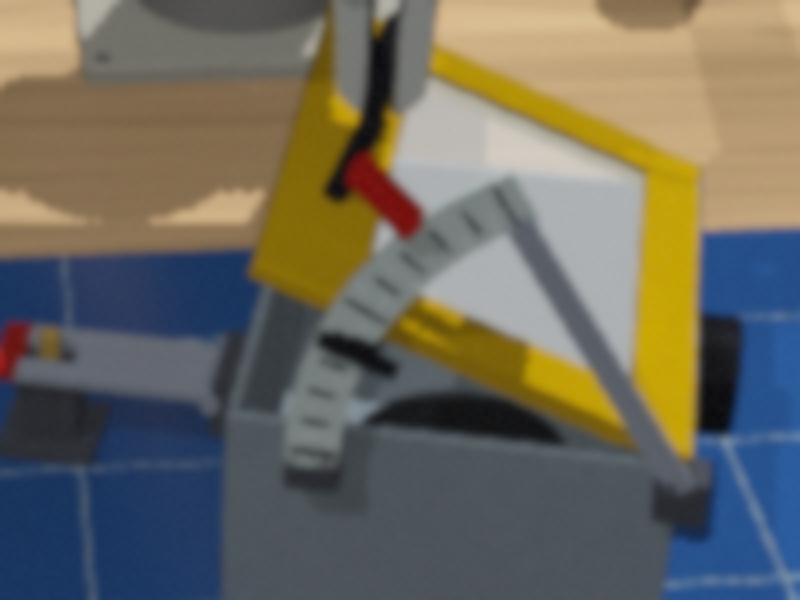

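The lid is rising, with the pointer tip at (325,340) in the crop and the mark's inner tip at (415,232). The strap is still down. Continuing.

Emit:
{"api": "carry_out", "payload": {"steps": [{"xyz": [0.12, 0.45, 0.57], "rot": [0, 0, 0]}, {"xyz": [0.25, 0.9, 1.13], "rot": [0, 0, 0]}, {"xyz": [0.38, 1.4, 1.67], "rot": [0, 0, 0]}, {"xyz": [0.51, 1.89, 2.17], "rot": [0, 0, 0]}, {"xyz": [0.65, 2.42, 2.67], "rot": [0, 0, 0]}, {"xyz": [0.8, 2.95, 3.14], "rot": [0, 0, 0]}, {"xyz": [0.95, 3.51, 3.59], "rot": [0, 0, 0]}, {"xyz": [1.1, 4.08, 4.02], "rot": [0, 0, 0]}, {"xyz": [1.1, 4.08, 4.02], "rot": [0, 0, 0]}, {"xyz": [1.1, 4.08, 4.02], "rot": [0, 0, 0]}]}}

```text
t: 8.65
tool_pos: [0.5334, 0.0484, 0.2709]
orientation: [1.901, -2.498, 0.006]
force: [-3.9, -12.5, 8.9]
opening: 0.0113
```

Run:
```python
from h import *
s=read_state(); print(s['opening'],s['force'],s['tool_pos'])
save('scene','pics/scene7.png');save('top','pics/top7.png');save('wrist','pics/wrist7.png')
a=cv2.imread('pics/scene7.png')[180:255,330:430]; b=cv2.imread('pics/top7.png')[150:225,205:305];cv2.imwrite('pics/c7.png',np.vstack([cv2.resize(x,None,fx=4,fy=4,interpolation=cv2.INTER_CUBIC) for x in (a,b)]))
```

```text
0.011330667201666787 [ -3.88419654 -12.5458345    8.90449328] [0.53344323 0.04835669 0.27094272]
```

View pics/c7.png

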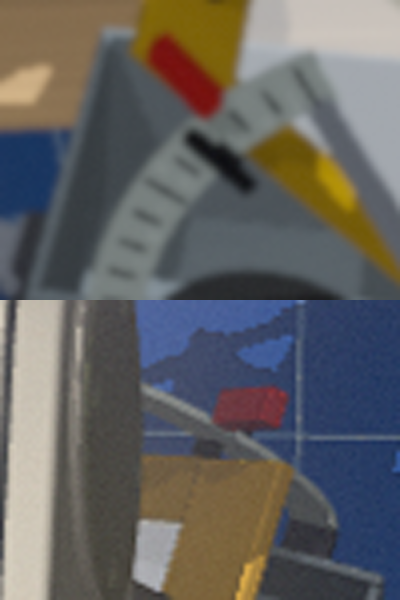

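View pics/wrist7.png

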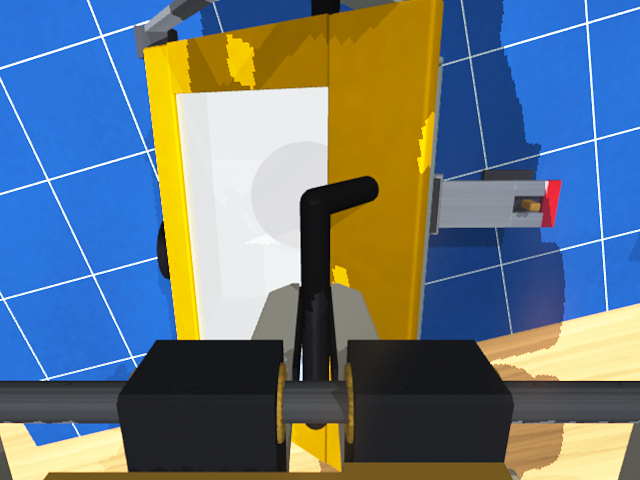

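The pointer tip is at about (377,214) in the scene picture and the mark tip at (383,206), so about 0.08 rad to go.

Emit:
{"api": "carry_out", "payload": {"steps": [{"xyz": [0.07, 0.25, 0.18], "rot": [0, 0, 0]}, {"xyz": [0.14, 0.5, 0.35], "rot": [0, 0, 0]}, {"xyz": [0.2, 0.75, 0.5], "rot": [0, 0, 0]}, {"xyz": [0.27, 1.0, 0.66], "rot": [0, 0, 0]}, {"xyz": [0.27, 1.0, 0.66], "rot": [0, 0, 0]}, {"xyz": [0.27, 1.0, 0.66], "rot": [0, 0, 0]}, {"xyz": [0.27, 1.0, 0.66], "rot": [0, 0, 0]}]}}

```text
t: 9.5
tool_pos: [0.5362, 0.058, 0.278]
orientation: [1.901, -2.499, 0.007]
force: [-7.2, -11.6, 11.5]
opening: 0.0108
```

Run:
```python
from h import *
s=read_state(); print(s['opening'],s['force'],s['tool_pos'])
ims=[read_camera('scene').astype(float) for _ in range(4)]
im=np.mean(ims,0).clip(0,255).astype('uint8'); cv2.imwrite('pics/scene8.png',im[:,:,::-1])
a=im[190:225,355:410,::-1]; cv2.imwrite('pics/c8.png',cv2.resize(a,None,fx=14,fy=14,interpolation=cv2.INTER_CUBIC))
p=np.load('p.npy');cs=calibration('scene')
for a in np.arange(.7,.83,.02):
    q=W(p,[(143.5,100-171*np.cos(a),115+171*np.sin(a)),(143.5,100-207*np.cos(a),115+207*np.sin(a))])
    print(round(a,2),((proj(cs,q)-[355,190])*14).round().tolist())
```

```text
0.010756429541619811 [ -7.23275999 -11.62250206  11.5475398 ] [0.53616939 0.05801821 0.27804481]
0.7 [[296.0, 313.0], [68.0, 118.0]]
0.72 [[317.0, 296.0], [93.0, 97.0]]
0.74 [[338.0, 279.0], [118.0, 76.0]]
0.76 [[359.0, 263.0], [144.0, 56.0]]
0.78 [[381.0, 247.0], [170.0, 36.0]]
0.8 [[403.0, 231.0], [197.0, 16.0]]
0.82 [[426.0, 216.0], [224.0, -3.0]]
```

View pics/c8.png

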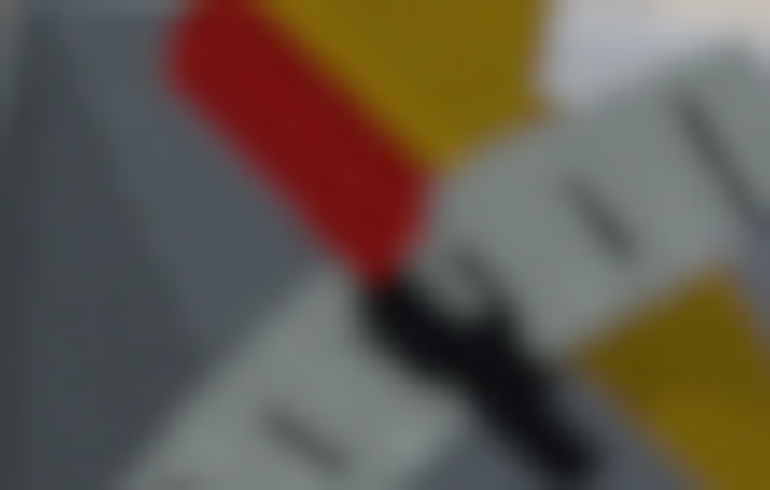

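Run:
```python
from h import *
p=np.load('p.npy')
def tab(a,wt,wx):
    pts=[]
    for r in (171,207):
        for t in (-wt/2,wt/2):
            for x in (143.5-wx/2,143.5+wx/2):
                pts.append((x,100-(r*np.cos(a))+t*np.sin(a),115+r*np.sin(a)+t*np.cos(a)))
    return W(p,pts)
for n,f,roi in (('scene','pics/scene8.png',(190,225,355,400)),('scene','pics/scene0.png',(180,220,360,395)),('top','pics/top0.png',(165,190,250,285))):
    im=cv2.imread(f).astype(int); c=calibration(n)
    m=(im[:,:,2]>90)&(im[:,:,1]<70)&(im[:,:,0]<70) if n=='scene' else (im[:,:,2]>90)&(im[:,:,1]<90)&(im[:,:,0]<100)
    mm=np.zeros_like(m); mm[roi[0]:roi[1],roi[2]:roi[3]]=m[roi[0]:roi[1],roi[2]:roi[3]]
    print(n,f,mm.sum())
    for wt,wx in ((10,16),(16,10)):
        best=[]
        M8=cv2.resize(mm.astype(np.uint8),None,fx=8,fy=8,interpolation=cv2.INTER_NEAREST)
        for a in np.arange(.72,.86,.01):
          for dx in range(-2,3):
            for dy in range(-2,3):
              h=cv2.convexHull(((proj(c,tab(a,wt,wx))+[dx+.5,dy+.5])*8).astype(np.int32))
              z=np.zeros_like(M8); cv2.fillConvexPoly(z,h,1)
              best.append(((z&M8).sum()/(z|M8).sum(),a,dx,dy))
        best.sort(reverse=True); print(wt,wx,np.round(best[:4],3).tolist(), 'noshift',np.round(max(b for b in best if b[2]==0 and b[3]==0),3))
```

```text
scene pics/scene8.png 201
10 16 [[0.854, 0.79, 0.0, -1.0], [0.848, 0.77, 2.0, -2.0], [0.841, 0.8, -1.0, 0.0], [0.84, 0.81, -2.0, 0.0]] noshift [0.818 0.8   0.    0.   ]
16 10 [[0.725, 0.76, 2.0, -2.0], [0.723, 0.78, 1.0, -1.0], [0.723, 0.82, -2.0, 1.0], [0.722, 0.77, 2.0, -2.0]] noshift [0.718 0.8   0.    0.   ]
scene pics/scene0.png 162
10 16 [[0.691, 0.82, -2.0, 1.0], [0.689, 0.82, -2.0, 2.0], [0.689, 0.79, 1.0, -1.0], [0.688, 0.79, 0.0, -1.0]] noshift [0.687 0.79  0.    0.   ]
16 10 [[0.59, 0.78, 1.0, -1.0], [0.588, 0.76, 2.0, -2.0], [0.587, 0.77, 1.0, -1.0], [0.587, 0.78, 0.0, 0.0]] noshift [0.587 0.78  0.    0.   ]
top pics/top0.png 160
10 16 [[0.831, 0.81, 2.0, 1.0], [0.823, 0.79, 0.0, 0.0], [0.821, 0.8, 1.0, 0.0], [0.813, 0.77, -1.0, -1.0]] noshift [0.823 0.79  0.    0.   ]
16 10 [[0.779, 0.81, 2.0, 1.0], [0.778, 0.79, 1.0, 0.0], [0.777, 0.79, 0.0, 0.0], [0.772, 0.81, 1.0, 1.0]] noshift [0.777 0.79  0.    0.   ]
```

```bash
cat > ov.py <<'E'
from h import *
p=np.load('p.npy'); cs=calibration('scene')
def overlay(f,out,angs,off=(0,-1),roi=(185,230,350,415),k=12):
    im=cv2.imread(f)[roi[0]:roi[1],roi[2]:roi[3]]; im=cv2.resize(im,None,fx=k,fy=k,interpolation=cv2.INTER_CUBIC)
    P=lambda L:((proj(cs,W(p,L))+[off[0]+.5-roi[2],off[1]+.5-roi[0]])*k).astype(int)
    for i,a in enumerate(angs):
        q=P([(143.5,100-r*np.cos(a),115+r*np.sin(a)) for r in (125,171,207)])
        cv2.polylines(im,[q.reshape(-1,1,2)],False,[(0,255,0),(255,255,0),(255,0,255),(255,255,255)][i],1)
        cv2.circle(im,tuple(int(v) for v in q[1]),4,(0,255,0),1)
    cv2.imwrite(out,im)
E
python3 -c "
from ov import *
overlay('pics/scene8.png','pics/o8.png',(.73,.75,.77,.79))"
```

```text
(no output)
```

View pics/o8.png

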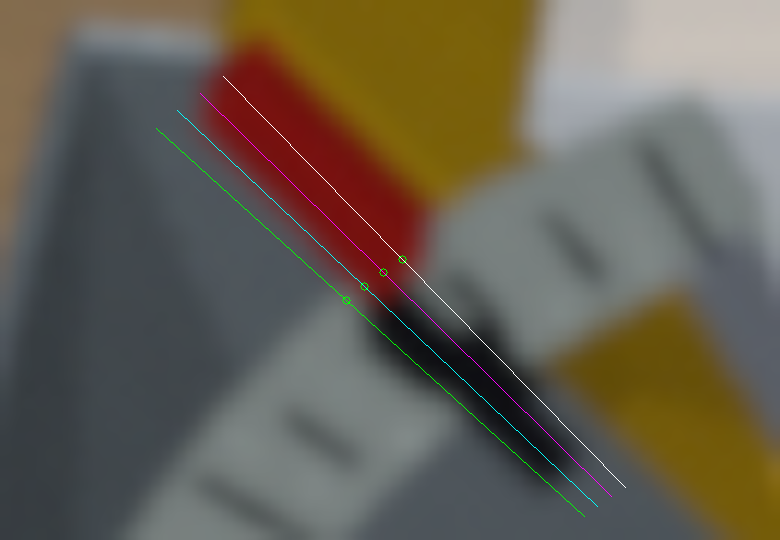

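The overlay shows the pointer at about 0.752 rad and the mark at about 0.79. I raise it by about 0.038 rad and ease the radial pull slightly.

Emit:
{"api": "carry_out", "payload": {"steps": [{"xyz": [0.05, 0.18, 0.14], "rot": [0, 0, 0]}, {"xyz": [0.1, 0.36, 0.29], "rot": [0, 0, 0]}, {"xyz": [0.15, 0.55, 0.43], "rot": [0, 0, 0]}, {"xyz": [0.15, 0.55, 0.43], "rot": [0, 0, 0]}, {"xyz": [0.15, 0.55, 0.43], "rot": [0, 0, 0]}, {"xyz": [0.15, 0.55, 0.43], "rot": [0, 0, 0]}]}}

```text
t: 10.3
tool_pos: [0.5377, 0.0638, 0.2819]
orientation: [1.901, -2.499, 0.006]
force: [-5.0, -12.5, 8.6]
opening: 0.0108
```

Run:
```python
from ov import *
s=read_state(); print(s['t'],s['opening'],s['force'],s['tool_pos'])
im=np.mean([read_camera('scene').astype(float) for _ in range(4)],0).astype('uint8'); cv2.imwrite('pics/scene9.png',im[:,:,::-1])
overlay('pics/scene9.png','pics/o9.png',(.77,.79,.81))
save('top','pics/top9.png'); b=cv2.imread('pics/top9.png')[155:215,220:300]; cv2.imwrite('pics/t9.png',cv2.resize(b,None,fx=8,fy=8,interpolation=cv2.INTER_CUBIC))
```

```text
10.3 0.010768154929108997 [ -5.00484528 -12.47178716   8.57059204] [0.53769494 0.06382504 0.28188793]
```

View pics/o9.png

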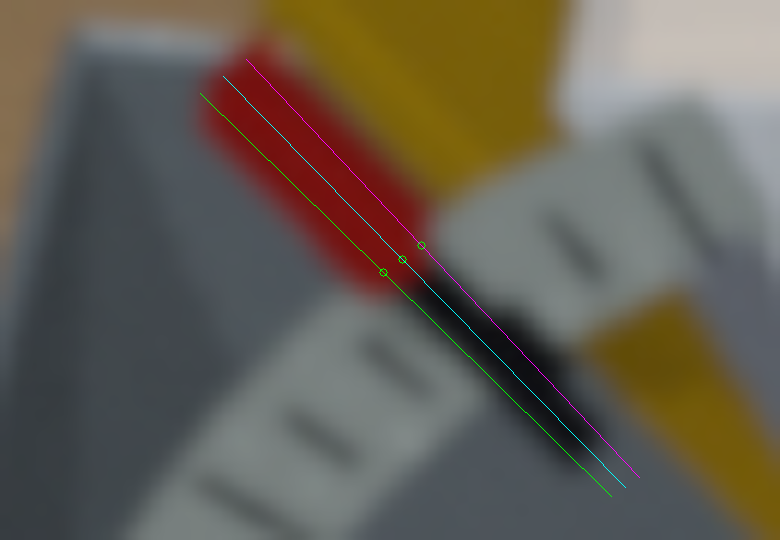

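View pics/t9.png

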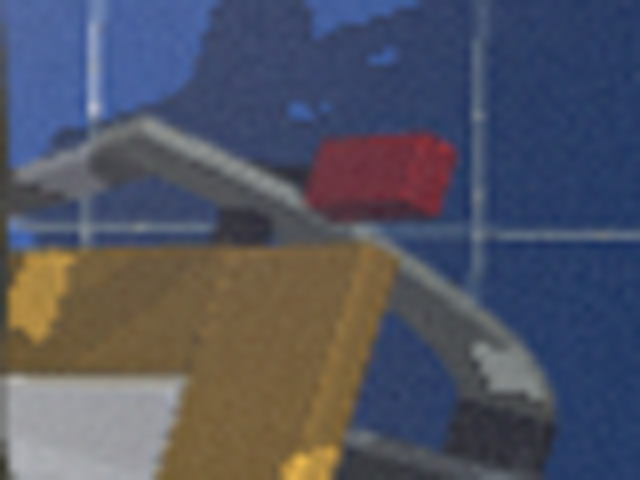

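```bash
cat > ang.py <<'E'
from ov import *
def back(u,v,off=(0,0)):
    f=240/np.tan(np.radians(cs['fov_y'])/2); Rz=R.from_rotvec([0,0,-p[3]])
    d=np.c_[(u-off[0]-cs['cx'])/f,(v-off[1]-cs['cy'])/f,np.ones(len(u))]
    d=Rz.apply(R.from_rotvec(cs['attitude']).apply(d)); o=Rz.apply(cs['xyz']-p[:3])
    t=(.1435-o[0])/d[:,0]; q=o+t[:,None]*d; return q[:,1]-.1,q[:,2]-.115
def rep(f):
    im=cv2.resize(cv2.imread(f),None,fx=4,fy=4,interpolation=cv2.INTER_LINEAR).astype(int)
    vv,uu=np.mgrid[0:im.shape[0],0:im.shape[1]]; uu=(uu+.5)/4-.5;vv=(vv+.5)/4-.5
    roi=(uu>355)&(uu<402)&(vv>180)&(vv<226)
    for off in ((0,0),(0,-1)):
        red=roi&(im[:,:,2]>70)&(im[:,:,1]<60)&(im[:,:,0]<60)
        y,z=back(uu[red],vv[red],off); a=np.arctan2(z,-y); r=np.hypot(y,z)
        blk=roi&(im.max(2)<60)
        y,z=back(uu[blk],vv[blk],off); b=np.arctan2(z,-y); rb=np.hypot(y,z)
        print(f,off,'red',a.mean().round(4),'mid',((np.percentile(a,3)+np.percentile(a,97))/2).round(4),np.percentile(r,[2,98]).round(3))
        for lo,hi in((.12,.135),(.135,.15),(.15,.162),(.16,.175)):
            k=(rb>lo)&(rb<hi)
            if k.sum(): print('  blk',lo,k.sum(),b[k].mean().round(4),np.percentile(b[k],[3,97]).round(3))
E
python3 -c "
from ang import *
rep('pics/scene9.png');rep('pics/scene8.png')"
```

```text
pics/scene9.png (0, 0) red 0.7978 mid 0.7983 [0.17  0.208]
  blk 0.12 43 0.7943 [0.776 0.815]
  blk 0.135 716 0.8026 [0.771 0.839]
  blk 0.15 548 0.8048 [0.778 0.836]
  blk 0.16 296 0.7961 [0.776 0.816]
pics/scene9.png (0, -1) red 0.7912 mid 0.7918 [0.169 0.206]
  blk 0.12 99 0.7865 [0.763 0.813]
  blk 0.135 735 0.7951 [0.762 0.831]
  blk 0.15 525 0.7954 [0.769 0.826]
  blk 0.16 241 0.7882 [0.768 0.808]
pics/scene8.png (0, 0) red 0.796 mid 0.7962 [0.17  0.208]
  blk 0.12 50 0.7572 [0.737 0.779]
  blk 0.135 716 0.7658 [0.734 0.802]
  blk 0.15 669 0.7676 [0.732 0.806]
  blk 0.16 341 0.7542 [0.73  0.778]
pics/scene8.png (0, -1) red 0.7895 mid 0.7896 [0.169 0.207]
  blk 0.12 104 0.7488 [0.725 0.775]
  blk 0.135 734 0.758 [0.725 0.795]
  blk 0.15 659 0.7573 [0.722 0.798]
  blk 0.16 278 0.7462 [0.721 0.77 ]
```

The pointer tip (0.796) and mark (0.798) agree within about 3 mrad. I hold briefly, check steadiness and the other items, then hand in.

Emit:
{"api": "carry_out", "payload": {"steps": [{"xyz": [0, 0, 0], "rot": [0, 0, 0]}, {"xyz": [0, 0, 0], "rot": [0, 0, 0]}, {"xyz": [0, 0, 0], "rot": [0, 0, 0]}, {"xyz": [0, 0, 0], "rot": [0, 0, 0]}, {"xyz": [0, 0, 0], "rot": [0, 0, 0]}, {"xyz": [0, 0, 0], "rot": [0, 0, 0]}, {"xyz": [0, 0, 0], "rot": [0, 0, 0]}, {"xyz": [0, 0, 0], "rot": [0, 0, 0]}]}}

```text
t: 11.35
tool_pos: [0.5377, 0.0638, 0.2819]
orientation: [1.901, -2.499, 0.006]
force: [-4.7, -11.5, 7.8]
opening: 0.0108
```

Run:
```python
from ang import *
s=read_state(); print(s['t'],s['opening'],s['force'],s['tool_pos'])
im=np.mean([read_camera('scene').astype(float) for _ in range(4)],0).astype('uint8'); cv2.imwrite('pics/scene10.png',im[:,:,::-1])
rep('pics/scene10.png'); rep('pics/scene0.png')
```

```text
11.35 0.010803314091845623 [ -4.65069362 -11.49736599   7.78678594] [0.5376884  0.06381841 0.2818703 ]
pics/scene10.png (0, 0) red 0.7977 mid 0.7983 [0.17  0.208]
  blk 0.12 42 0.794 [0.775 0.815]
  blk 0.135 717 0.8025 [0.771 0.839]
  blk 0.15 550 0.8049 [0.778 0.836]
  blk 0.16 298 0.7958 [0.776 0.816]
pics/scene10.png (0, -1) red 0.7912 mid 0.7917 [0.169 0.206]
  blk 0.12 98 0.7864 [0.763 0.813]
  blk 0.135 736 0.795 [0.762 0.831]
  blk 0.15 527 0.7955 [0.769 0.827]
  blk 0.16 243 0.7879 [0.768 0.808]
pics/scene0.png (0, 0) red 0.7918 mid 0.7837 [0.172 0.208]
pics/scene0.png (0, -1) red 0.7853 mid 0.7775 [0.17  0.207]
```

View pics/scene10.png

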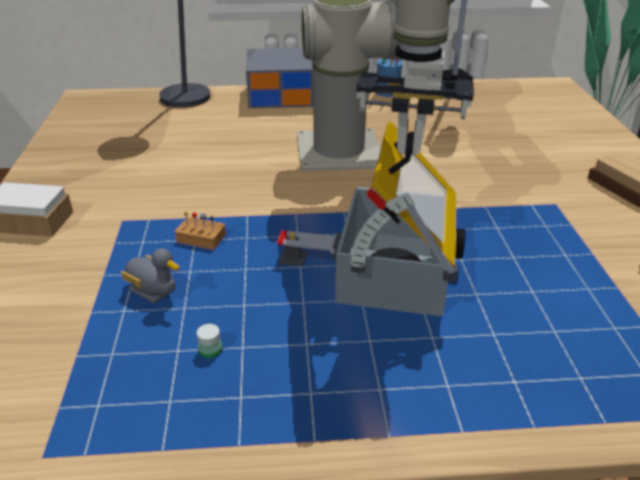

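Run:
```python
from ang import *
for f in ('scene0','scene4','scene6','scene7','scene8','scene10'):
    im=cv2.resize(cv2.imread(f'pics/{f}.png'),None,fx=4,fy=4,interpolation=cv2.INTER_LINEAR).astype(int)
    vv,uu=np.mgrid[0:im.shape[0],0:im.shape[1]]; uu=(uu+.5)/4-.5;vv=(vv+.5)/4-.5
    m=(uu>362)&(uu<392)&(vv>180)&(vv<215)&(im[:,:,2]>80)&(im[:,:,1]<.45*im[:,:,2])
    y,z=back(uu[m],vv[m]);a=np.arctan2(z,-y); print(f,m.sum(),a.mean().round(4),np.percentile(a,[2,98]).round(3),uu[m].mean().round(2),vv[m].mean().round(2))
```

```text
scene0 2397 0.7993 [0.767 0.831] 375.97 198.44
scene4 2400 0.7997 [0.768 0.831] 375.96 198.37
scene6 2600 0.7953 [0.761 0.828] 374.9 197.96
scene7 2794 0.7973 [0.76  0.834] 375.72 198.48
scene8 2808 0.797 [0.761 0.834] 375.9 198.71
scene10 2819 0.7976 [0.761 0.835] 376.05 198.78
```

The mark has not moved; the small spread is the background showing at its edge. Handing in.

```bash
python3 -c "
from plant import *
print(close_job())"
```

```text
the job is handed in; nothing more can be done
None
```

I did the job in the order asked and handed it in at about 11.5 s, with the gripper still holding the lid up.

- **Strap:** I pressed it straight down until it stopped, with the TCP at z = 0.0695 m as computed for flat and about 20 N. The pictures show it flat with the brass post through the slot, and still down in the last view.
- **Lid:** I pinched the handle bar with 30 N and raised it along its arc. In the last scene picture the pointer tip reads 0.796 rad and the mark 0.798 rad, about 2 mrad apart. The lid held steady for over a second, with the TCP moving less than 0.1 mm.
- **Left alone:** The mark's angle stayed between 0.795 and 0.800 rad in every scene picture. I put that spread down to background colour at its edge. The duck, pot and burrs look to be where they were in the first picture.

Three checks were less clean:
- **Pointer estimate:** pixels further back along the pointer read 0.803–0.805 rad. I put that down to a nearby dial tick and shadow, so the alignment is sure only to a few mrad.
- **Side load:** the gripper pulls the handle towards the hinge with roughly 13–16 N on top of the spring force. I eased this only partly.
- **Pin height:** the strap pin measured 44 mm high from two wrist views against the stated 50 mm. Those views were taken while the arm was still settling, and the press contact agreed with 50 mm.

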